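# Lengthen the grow lamp's telescoping arm by one hole

### The job

The moss garden needs light, so draw the grow lamp's telescoping arm out by one hole: squeeze the sprung button flush between two fingers across the arm, slide the outer tube outwards (lamp panel away from the post), and feel for the button popping up fully in the next hole, then let go. Be gentle: do not crush the thin tube or haul it hard against the button while that is locked in a hole, and leave the glass, the pruner and the knife where they are.

Things in the scene. Friction and masses are not known exactly. Their poses are not given: they have to be found in the camera images.
- lamp: fixed part of the grow lamp, bolted down: foot plate 160x110x16 mm, 24 mm square post at own y -185 mm and, level from it along own +y, a 20 mm square inner tube, axis 180 mm above the bench. Origin on the bench straight below the button, under the tube's axis. Own +y: from post to light panel. Own +x: the side where the button pokes out (away from the robot, give or take the yaw). z up
- tube (a joint): how far the outer tube is drawn out along the lamp's +y, m: 0 at the start, range -0.045 to 0.085; slides with 4 N drag and stays where left. 13 mm square holes in its +x wall: the present one; the next for lengthening, 36 to 58 mm from it towards the post (differs from lamp to lamp, not measured: feel for it), which is the last that way; one 32 mm towards the panel (shortens)
- tube_grip (a point): moves with the outer tube: the point on its axis, 180 mm above the bench, in the hole that holds the button at the start. Squeeze here, across the tube; a black rubber pad 22 mm long on top marks it. The outer tube is thin aluminium, 26 mm square outside, wall 2 mm, and dents above 50 N on each side; at the start it reaches from 105 mm behind this point (towards the post) to 160 mm ahead of it
- button_tip (a point): tip of the round steel button, 11 mm across with a 3.5 mm cone on top; on the inner tube; moves only along the lamp's x. Fully out: 17.5 mm from the tube's axis, 4.5 mm proud of the outer tube. Flush: 13 mm, takes 5 N. Then drawing the tube with up to 18 N wedges it under the wall (11 mm), where it rides until a hole comes over it: it pops out and locks, 1 mm play each way. It bends above 20 N
- lamp_head (a point): middle of the underside of the light panel (90 x 130 x 16 mm, hung below the outer tube's end 90 to 220 mm ahead of the button, underside 138 mm above the bench); moves with the outer tube
- garden_glass: bystander: loose glass tumbler with soil and moss, 68 mm diameter, about 90 mm high, standing beyond the light panel; origin under its centre
- pruner: bystander: loose pruning shears with plastic handles, about 175 x 85 x 16 mm, lying flat; origin under the pivot region
- knife: bystander: loose small knife, 180 x 20 x 14 mm, lying flat along its own x; origin near the front end of the handle

How it is judged:
By the outcome, as a careful person would: the job done as asked, in the order asked, and still so for the second after the job is handed in, with the robot touching nothing.
It also fails if it takes over 58 s, if anything falls off the work surface, if the arm or the gripper's body presses on something with over 40 N, if the wrist force passes 120 N, or if a joint passes its speed limit or range.

### The arm

A 7-joint arm with a two-finger parallel gripper is mounted at the origin on the work surface. World frame = base frame: x ahead of the robot, y to its left, z up, the work surface at z = 0. Lengths are in mm, angles in rad, forces in N, time in s.
With the tool pointing down it reaches from about 400 to 850 mm from the base axis. Payload 4.5 kg.
Tool frame: the origin (TCP) lies at the very end of the fingers, on their centre line; the grasp point (between the pads) lies 19 mm behind it (ctrl.hold_point_z is the distance from the TCP to the grasp point, in mm); z points along the fingers, y is the line along which they close (so a half turn about z gives the same grasp; the last joint's range is limited). The gripper opens to 88 mm and grips with 3 to 60 N. Pads are 18 mm wide; open, the fingers measure 123 mm over their backs; the gripper's body (75 mm by 187 mm) begins 45 mm behind the grasp point.
Start: joints at [-1.314, 0.689, -0.195, 1.565, 0.157, 0.902, -0.215], TCP at [138.079, 609.58, 238.743] pointing down, gripper open.
Joint ranges: [-3.01, 3.01], [-0.46, 2.08], [-1.47, 1.51], [0.13, 2.56], [-1, 4.14], [0.04, 2.09], [-2.66, 2.66]. Speed limits (rad/s): [2.57, 2.57, 3.14, 3.14, 3.14, 3.14, 3.14].

### API

Orientations are given as a unit quaternion [x, y, z, w].
In Python, from plant import ctrl gives the robot as it stands. The module is installed in compiled form; this text tells all that it offers.
- The arm moves only by the tool move_arm, never from a script. Its argument "steps" is a list that holds one entry, the list of rows, each a list of 7 numbers: the shift along the tool's x, y, z in cm, then the turn, a rotation vector about the tool's x, y, z in units of 5 degrees (1.0 is 5 degrees), then the opening, from 0 (shut) to 1 (fully open). A call has 1 to 20 rows; each row is the pose to reach, as a shift and turn from the pose commanded when the call began, along the tool's axes at that moment; what a row does not reach only later rows make up. A row lasts 1/8 s, in which the tool goes at most 62.5 mm and 10.7 degrees, less where a joint would pass 70% of its speed; a pose out of reach is approached as far as the arm can. A call with a gripper value outside its range is refused whole. The fingers move at their own pace and stop on an object; the grip force is fixed at half the most. Time passes only in rows, so rows that repeat a pose let the fingers close. It gives the time, the measured TCP pose, the force, the opening and the grip force at its end, in the units of the state.
- ctrl.read_state(): the state, without advancing time (a new reading comes with each control period).
- ctrl.capture(name): name is "scene" or "top" or "wrist"; returns a dict with "color" (480x640x3 uint8, blue, green, red), "depth" (480x640 float32, mm along the optical axis (not along the pixel's ray), 0 where there is no reading), "fovy" (degrees; the focal length in pixels is half the picture's height over the tangent of half this angle, whatever the lens; pixels are square), "cx", "cy" (the principal point, pixels), "extrinsics" (4x4, takes a point from camera to world coordinates); the wrist camera has in their place "mount" (4x4, takes a point from camera to tool coordinates, whose origin is the TCP and whose axes are the flange's). Camera axes: x right, y up, looking along -z (the intrinsics and any distortion apply to the point x, -y, -z); pixel columns grow to the right and rows downward; lengths in mm; the calibration is good to about 2 mm. A picture is of the moment at which its call begins: read the wrist's pose just before it.
- ctrl.finish_job(): hands the job in; it is judged then, once.
Trained networks look in a picture, given as the dict that the camera call returned (one of the last four; its "shot" number tells which), for a name from the list of things; names that differ only in an ending like _2 or _b are one class to them, and where a whole thing is asked for, a point or a joint stands for the part that bears it (a point fixed in the world has none). Each returns a list of dicts, best first, with "confidence" (0 to 1); they miss things now and then, are a little off and sometimes report something else, mostly with a low value. They report only what shows in the picture. A call takes as long as a camera call.
- ctrl.look_for(picture, target): "bbox" ([left, top, right, bottom] in pixels, round what is visible of it).
- ctrl.spot_point(picture, target): "position" ([row, column] in pixels: a listed point, or the origin of a listed thing).
The state is a dict: "time_s": time; "joint_positions": joint angles; "dq": joint speeds; "effort": joint torques, N m; "tool_pos": TCP position; "eef_rot": TCP orientation; "force": force on the tool from outside, world axes, zero at the start; "moment": the same for the moment, N m; "finger_gap": finger opening in mm; "grasp_force": force on a finger pad.
Only numpy, scipy, OpenCV 4.12 (cv2) and the standard library are available. Lean on these libraries where they do the work, as an engineer would, in place of code of your own. Each camera call takes 0.05 s, during which the arm holds its last target. There are 200 camera calls.

## Working session

There is one attempt and no reset: what is moved stays moved. The work goes in short steps, Python scripts to look and compute and a tool call to move; the robot and the scene stay as the last step left them, time stands still between calls to the robot, and variables do not carry over. Pictures are saved under pics/ and viewed, at most 10 in all, crops included, and the job is handed in when it is done.

Besides the shell and the picture viewer there is one more tool, called after "Emit:" by a JSON object that holds its "op" and its "data". move_arm: Moves the arm, as the interface text tells. Its arguments: {"type":"object","properties":{"steps":{"type":"array"}},"required":["steps"]}

```bash
mkdir -p pics; cat > h.py <<'E'
import numpy as np, cv2
from plant import ctrl
from scipy.spatial.transform import Rotation as R
def ext(p,st=None):
    if "extrinsics" in p: return np.array(p["extrinsics"])
    T=np.eye(4);T[:3,:3]=R.from_quat(st["eef_rot"]).as_matrix();T[:3,3]=st["tool_pos"]
    return T@np.array(p["mount"])
def w(p,r,c,st=None,d=None):
    f=p["depth"].shape[0]/2/np.tan(np.radians(p["fovy"])/2)
    if d is None:
        k=p["depth"][int(r)-2:int(r)+3,int(c)-2:int(c)+3]; d=np.median(k[k>0]) if (k>0).any() else np.nan
    v=np.array([(c-p["cx"])/f*d,-(r-p["cy"])/f*d,-d,1])
    return (ext(p,st)@v)[:3].round(1)
E
cat > a.py <<'E'
from h import *
st=ctrl.read_state();print({k:np.round(v,3).tolist() for k,v in st.items()})
ims=[]
for n in ["scene","top"]:
    p=ctrl.capture(n);ims.append(p["color"]);cv2.imwrite(f"pics/{n}1.png",p["color"]);np.save(n,p["depth"])
    print(n,p["fovy"],p["cx"],p["cy"],[k for k in p],ext(p).round(3).tolist())
    for t in ["tube_grip","button_tip","lamp_head","lamp","garden_glass","pruner","knife"]:
        for q in ctrl.spot_point(p,t)[:2]:
            r,c=q["position"];print(t,round(q["confidence"],2),round(r),round(c),w(p,r,c))
E
python3 a.py
```

```text
{'time_s': 0.0, 'joint_positions': [-1.314, 0.69, -0.195, 1.566, 0.157, 0.903, -0.215], 'dq': [-0.001, 0.001, -0.002, 0.001, -0.0, 0.001, -0.002], 'effort': [0.0, -52.758, -1.267, -15.343, -0.053, 0.007, 0.0], 'tool_pos': [138.01, 608.917, 237.904], 'eef_rot': [0.111, 0.994, -0.001, -0.0], 'force': [0.32, -0.064, 0.302], 'moment': [0.034, 0.035, 0.034], 'grasp_force': 0.0, 'finger_gap': 88.378}
scene 45.51280356280964 314.6341707675772 226.97239713681134 ['color', 'depth', 'fovy', 'cx', 'cy', 'extrinsics', 'shot'] [[0.342, -0.682, 0.646, 1197.56], [0.94, 0.253, -0.23, -92.901], [-0.006, 0.686, 0.727, 798.783], [0.0, 0.0, 0.0, 1.0]]
tube_grip 0.88 188 244 [540.5  24.6 190.3]
button_tip 0.5 193 251 [541.2  34.4 178.7]
lamp_head 0.93 164 324 [492.5 175.6 156.1]
lamp_head 0.16 211 226 [395.    9.9   9. ]
garden_glass 0.62 200 376 [489.1 285.2  30.3]
pruner 0.71 295 324 [654.3 117.3  13.3]
knife 0.58 210 224 [398.7   5.2  15.1]
knife 0.55 196 377 [491.  286.3  42. ]
top 48.588925699586866 322.75557218060476 248.2387741644892 ['color', 'depth', 'fovy', 'cx', 'cy', 'extrinsics', 'shot'] [[0.023, 0.995, -0.094, 521.118], [-1.0, 0.023, -0.008, 96.275], [-0.006, 0.094, 0.996, 980.568], [0.0, 0.0, 0.0, 1.0]]
tube_grip 0.98 297 370 [524.4  31.9 193.9]
lamp_head 0.89 326 274 [479.  171.8 194.9]
lamp 0.35 326 211 [471.5 286.1  89.5]
garden_glass 0.79 327 212 [469.  284.7  88.6]
pruner 0.79 231 317 [644.1 115.2  14.7]
knife 0.94 371 376 [394.3   4.5  10.8]
```

View pics/top1.png

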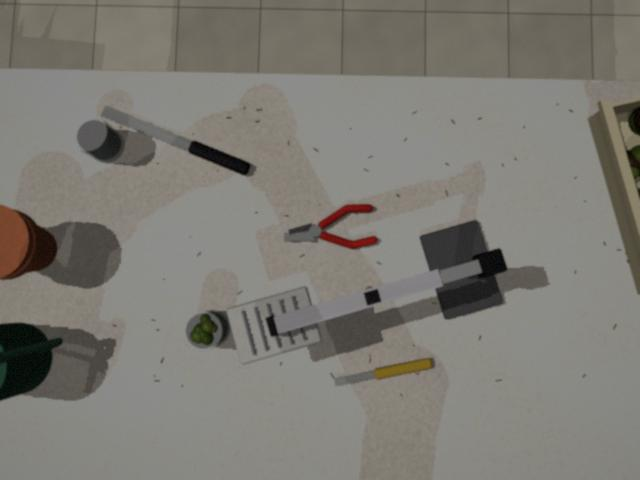

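View pics/scene1.png

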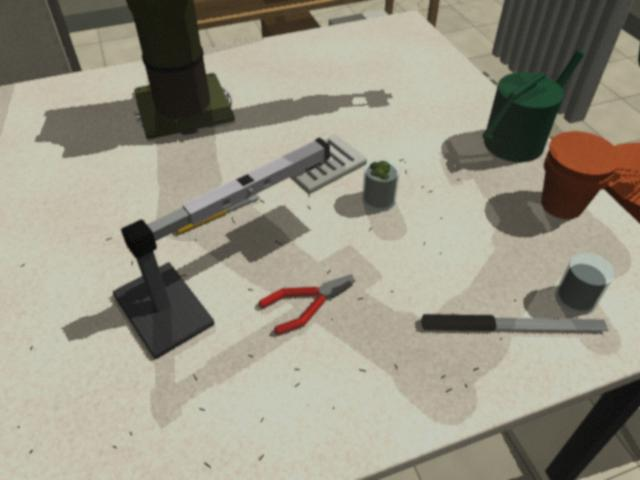

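```bash
cat > b.py <<'E'
from h import *
p=ctrl.capture("top")
H,W=p["depth"].shape
f=H/2/np.tan(np.radians(p["fovy"])/2)
cc,rr=np.meshgrid(np.arange(W),np.arange(H));d=p["depth"]
V=np.stack([(cc-p["cx"])/f*d,-(rr-p["cy"])/f*d,-d,np.ones_like(d)],-1)@ext(p).T
m=(d>0)&(V[...,2]>180)&(V[...,2]<205)&(V[...,0]<650)&(V[...,0]>380)&(V[...,1]>-180)&(V[...,1]<330)
P=V[m][:,:3]
for y in range(-180,260,20):
    s=P[(P[:,1]>=y)&(P[:,1]<y+20)]
    if len(s)>5: print(y,len(s),np.percentile(s[:,0],[3,50,97]).round(1),np.median(s[:,2]).round(1))
E
python3 b.py
```

```text
-180 63 [566.9 575.9 592.6] 199.5
-160 343 [562.3 580.  597.7] 200.0
-140 321 [560.7 575.7 592.9] 196.9
-120 195 [557.2 567.9 578.3] 190.2
-100 186 [550.9 561.5 572. ] 190.3
-80 223 [541.5 554.9 567. ] 192.1
-60 249 [535.2 548.8 562.8] 193.2
-40 252 [528.9 542.3 557. ] 193.0
-20 247 [523.9 537.2 550.6] 193.0
0 258 [517.1 530.8 544.2] 193.1
20 258 [510.8 524.7 539.4] 193.6
40 253 [504.9 518.2 531.6] 192.9
60 259 [498.6 511.8 525.2] 193.0
80 246 [492.2 505.5 518.9] 193.2
100 252 [486.  499.3 512.6] 193.1
120 259 [479.7 492.9 506.2] 193.1
140 250 [473.4 486.5 499.9] 193.0
160 264 [465.9 480.4 493.6] 193.8
180 30 [474.2 486.  491.7] 194.3
```

The top view shows the tube from the post (490,262) to the panel (275,325), with the rubber pad at (373,297). The glass is at (205,328), the pruner at (330,230) and the knife at (385,372). The scene view agrees. The depth fit puts the tube direction at (-0.299, 0.954), which is a yaw of 17.4°, and the grip point near (524, 32). I'll go above it and turn the tool about 60°.

Emit:
{"op": "move_arm", "data": {"steps": [[[-3, -3, -5, 0, 0, 1, 1], [-50.4, -47.8, -5, 0, 0, 12, 1], [-50.4, -47.8, -5, 0, 0, 12, 1], [-50.4, -47.8, -5, 0, 0, 12, 1], [-50.4, -47.8, -5, 0, 0, 12, 1], [-50.4, -47.8, -5, 0, 0, 12, 1], [-50.4, -47.8, -5, 0, 0, 12, 1], [-50.4, -47.8, -5, 0, 0, 12, 1], [-50.4, -47.8, -5, 0, 0, 12, 1], [-50.4, -47.8, -5, 0, 0, 12, 1], [-50.4, -47.8, -5, 0, 0, 12, 1], [-50.4, -47.8, -5, 0, 0, 12, 1], [-50.4, -47.8, -5, 0, 0, 12, 1], [-50.4, -47.8, -5, 0, 0, 12, 1], [-50.4, -47.8, -5, 0, 0, 12, 1], [-50.4, -47.8, -5, 0, 0, 12, 1], [-50.4, -47.8, -5, 0, 0, 12, 1], [-50.4, -47.8, -5, 0, 0, 12, 1]]]}}

```text
time_s: 3.1
tool_pos: [523.9, 32.2, 288.7]
eef_rot: [0.593, 0.805, 0.0, -0.0]
force: [0.0, 0.3, -0.5]
finger_gap: 87.9
grasp_force: 0.0
```

```bash
cat > c.py <<'E'
from h import *
import sys
st=ctrl.read_state();p=ctrl.capture("wrist");cv2.imwrite(f"pics/{sys.argv[1]}.png",p["color"])
Rm=R.from_quat(st["eef_rot"]).as_matrix()
print(st["time_s"],st["tool_pos"],"toolx",Rm[:,0].round(3),"tooly",Rm[:,1].round(3),"toolz",Rm[:,2].round(3),st["force"])
for t in ["tube_grip","button_tip","lamp_head"]:
    for q in ctrl.spot_point(p,t)[:2]:
        r,c=q["position"];X=w(p,r,c,st);print(t,round(q["confidence"],2),round(r),round(c),X,"in tool",(Rm.T@(X-st["tool_pos"])).round(1))
H,W=p["depth"].shape
f=H/2/np.tan(np.radians(p["fovy"])/2)
cc,rr=np.meshgrid(np.arange(W),np.arange(H));d=p["depth"]
V=(np.stack([(cc-p["cx"])/f*d,-(rr-p["cy"])/f*d,-d,np.ones_like(d)],-1)@ext(p,st).T)[...,:3]
m=(d>0)&(V[...,2]>186)&(V[...,2]<200)
dark=m&(p["color"].max(2)<60)
T=(V-st["tool_pos"])@Rm
Q=T[m]
for x in range(-120,120,20):
    s=Q[(Q[:,0]>=x)&(Q[:,0]<x+20)]
    if len(s)>20: print(x,len(s),np.percentile(s[:,1],[1,50,99]).round(1),s[:,1].min().round(1),s[:,1].max().round(1),np.median(s[:,2]).round(1))
if dark.sum(): print("dark",dark.sum(),np.percentile(T[dark],[3,50,97],axis=0).round(1).tolist(),np.median(V[dark],axis=0).round(1))
E
python3 c.py w1
```

```text
3.1 [523.92242037  32.2339299  288.7325888 ] toolx [-0.297  0.955  0.   ] tooly [0.955 0.297 0.   ] toolz [-0.  0. -1.] [ 0.00399802  0.28737436 -0.47647953]
tube_grip 0.87 240 320 [528.1  30.7 194.4] in tool [-2.7  3.5 94.3]
button_tip 0.58 237 342 [575.4 -17.6   0.9] in tool [-62.9  34.4 287.8]
-120 133 [-10.8   1.3  14.3] -10.8 14.3 95.2
-100 704 [-11.4   1.3  14.1] -11.6 14.2 95.1
-80 732 [-11.3   1.3  13.8] -11.3 14.4 95.1
-60 812 [-11.    1.3  14.2] -11.6 14.3 95.2
-40 854 [-11.5   1.2  13.9] -11.6 14.1 95.2
-20 909 [-11.2   1.2  14.1] -11.8 15.2 94.6
0 1009 [-11.6   1.2  14. ] -11.8 14.2 94.9
20 1051 [-11.3   1.2  13.7] -11.8 13.8 95.2
40 1161 [-11.7   1.2  14. ] -11.9 14.1 95.2
60 1213 [-11.5   1.1  13.7] -12.0 13.9 95.3
80 1369 [-11.7   1.1  13.8] -11.9 14.0 95.2
100 1445 [-11.9   1.1  13.6] -12.0 13.8 95.3
dark 2553 [[-173.3, -12.7, 89.3], [-92.1, 2.9, 94.7], [146.1, 15.5, 99.0]] [556.3 -54.4 194.1]
```

View pics/w1.png

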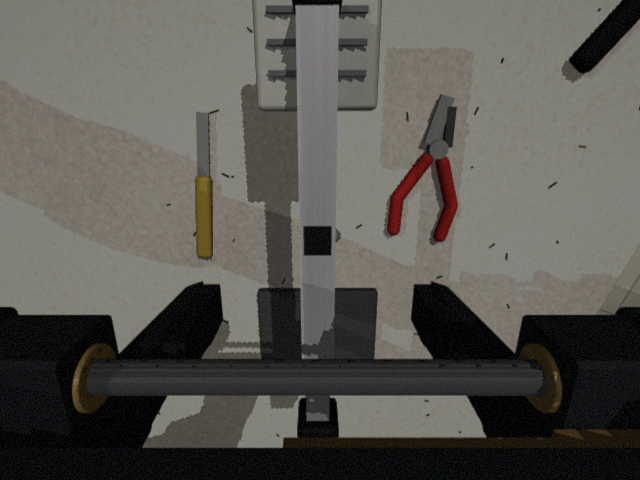

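```bash
cat >> c.py <<'E'
d2=dark&(abs(T[...,0])<30)&(abs(T[...,1]-1)<9)
print("pad",d2.sum(),np.percentile(T[d2],[2,50,98],axis=0).round(1).tolist())
print("cols",p["color"][235:246:5,260:380:8].mean(2).round().tolist())
print([T[240,c].round(1).tolist() for c in range(260,380,12)])
E
python3 c.py w2 | tail -3
```

```text
pad 722 [[-13.3, -7.4, 92.9], [-2.5, 1.2, 94.1], [7.8, 9.8, 95.6]]
cols [[118.0, 68.0, 62.0, 58.0, 112.0, 117.0, 19.0, 25.0, 8.0, 112.0, 84.0, 135.0, 130.0, 130.0, 127.0], [113.0, 54.0, 63.0, 61.0, 114.0, 115.0, 17.0, 25.0, 14.0, 112.0, 113.0, 121.0, 132.0, 130.0, 131.0], [109.0, 59.0, 57.0, 61.0, 114.0, 117.0, 23.0, 6.0, 14.0, 113.0, 116.0, 122.0, 117.0, 131.0, 132.0]]
[[-67.6, -72.5, 288.2], [-67.7, -56.9, 288.5], [-67.6, -41.3, 288.3], [-67.4, -25.7, 287.7], [-2.7, -5.3, 94.6], [-2.4, 3.4, 93.5], [-2.6, 12.0, 94.2], [-67.7, 36.7, 288.6], [-67.1, 52.1, 287.0], [-67.2, 67.7, 287.4]]
```

The wrist view shows the pad at (318,240), centred on the tube, with the button poking out on the right at (337,236). In tool axes the grip point is at x -2.5, y +1.2 and 94 mm below. I'll descend and partly close.

Emit:
{"op": "move_arm", "data": {"steps": [[[-0.2, 0.1, 4, 0, 0, 0, 1], [-0.2, 0.1, 8, 0, 0, 0, 0.8], [-0.2, 0.1, 11, 0, 0, 0, 0.7], [-0.2, 0.1, 12.7, 0, 0, 0, 0.6], [-0.2, 0.1, 12.7, 0, 0, 0, 0.48], [-0.2, 0.1, 12.7, 0, 0, 0, 0.45], [-0.2, 0.1, 12.7, 0, 0, 0, 0.45]]]}}

```text
time_s: 4.38
tool_pos: [526.3, 30.5, 162.6]
eef_rot: [0.593, 0.805, 0.001, 0.001]
force: [-0.2, 0.0, -0.0]
finger_gap: 39.7
grasp_force: 0.0
```

```bash
python3 c.py w3
```

```text
4.375 [526.25074091  30.45346159 162.64496866] toolx [-0.296  0.955 -0.   ] tooly [0.955 0.296 0.002] toolz [ 0.002  0.    -1.   ] [-0.22324368  0.04960228 -0.00507412]
tube_grip 0.93 325 315 [524.6  36.8 194.6] in tool [  6.5   0.4 -32. ]
button_tip 0.6 320 355 [542.1  36.  181.7] in tool [  0.6  16.8 -19. ]
-60 965 [-13.   -0.2  12.5] -13.2 12.8 -30.9
-40 1680 [-13.   -0.2  12.4] -13.4 12.7 -30.9
-20 1555 [-20.5  -0.1  22.1] -20.6 22.3 -31.6
0 5227 [-33.6  -0.5  35.2] -35.5 36.9 -31.2
20 3853 [-13.2  -0.4  12.3] -13.5 12.6 -30.9
40 4468 [-13.3  -0.4  12.2] -13.7 12.5 -30.9
60 5242 [-13.3  -0.6  12.2] -13.7 12.5 -30.9
80 6197 [-13.4  -0.6  12.1] -13.7 12.4 -30.9
100 3944 [-13.4  -0.8  12. ] -13.8 12.4 -30.8
dark 6002 [[-45.3, -31.0, -36.0], [1.0, -1.2, -31.4], [9.9, 32.8, -24.5]] [529.2  30.1 194.1]
pad 2277 [[-29.1, -7.6, -33.0], [0.5, 0.6, -31.8], [10.2, 9.3, -30.5]]
cols [[92.0, 84.0, 152.0, 135.0, 131.0, 126.0, 128.0, 127.0, 129.0, 129.0, 132.0, 135.0, 149.0, 146.0, 150.0], [90.0, 94.0, 147.0, 135.0, 131.0, 126.0, 130.0, 128.0, 130.0, 132.0, 132.0, 131.0, 150.0, 148.0, 148.0], [68.0, 68.0, 145.0, 136.0, 127.0, 126.0, 129.0, 127.0, 129.0, 131.0, 131.0, 132.0, 147.0, 150.0, 149.0]]
[[-25.3, -51.2, 162.0], [-25.3, -40.1, 161.9], [39.4, -10.4, -31.3], [39.2, -6.3, -30.6], [39.2, -2.1, -30.6], [39.2, 2.0, -30.7], [39.4, 6.1, -31.2], [39.3, 10.3, -31.0], [-25.0, 37.2, 161.3], [-25.5, 48.4, 162.6]]
```

The button tip is at tool x +0.6, z -19 and the tube centre is within 0.3 mm, so I can squeeze.

Emit:
{"op": "move_arm", "data": {"steps": [[[0, 0, 0, 0, 0, 0, 0.4], [0, 0, 0, 0, 0, 0, 0.35], [0, 0, 0, 0, 0, 0, 0.32], [0, 0, 0, 0, 0, 0, 0.29], [0, 0, 0, 0, 0, 0, 0.27], [0, 0, 0, 0, 0, 0, 0.25], [0, 0, 0, 0, 0, 0, 0.25]]]}}

```text
time_s: 5.45
tool_pos: [525.1, 30.3, 161.8]
eef_rot: [0.593, 0.805, -0.0, -0.0]
force: [-2.1, 0.3, 5.1]
finger_gap: 25.5
grasp_force: 30.0
```

Emit:
{"op": "move_arm", "data": {"steps": [[[0.05, 0, 0, 0, 0, 0, 0.25], [0.1, 0, 0, 0, 0, 0, 0.25], [0.15, 0, 0, 0, 0, 0, 0.25], [0.2, 0, 0, 0, 0, 0, 0.25], [0.2, 0, 0, 0, 0, 0, 0.25]]]}}

```text
time_s: 6.08
tool_pos: [525.1, 30.4, 161.8]
eef_rot: [0.594, 0.805, -0.001, 0.001]
force: [-1.5, -5.9, 4.9]
finger_gap: 25.5
grasp_force: 30.0
```

Emit:
{"op": "move_arm", "data": {"steps": [[[0.05, 0, 0, 0, 0, 0, 0.25], [0.1, 0, 0, 0, 0, 0, 0.25], [0.15, 0, 0, 0, 0, 0, 0.25], [0.2, 0, 0, 0, 0, 0, 0.25], [0.25, 0, 0, 0, 0, 0, 0.25], [0.3, 0, 0, 0, 0, 0, 0.25], [0.3, 0, 0, 0, 0, 0, 0.25]]]}}

```text
time_s: 6.95
tool_pos: [524.4, 32.3, 161.8]
eef_rot: [0.594, 0.804, -0.001, 0.001]
force: [-0.4, -7.4, 4.9]
finger_gap: 25.5
grasp_force: 30.0
```

Emit:
{"op": "move_arm", "data": {"steps": [[[0.1, 0, 0, 0, 0, 0, 0.25], [0.2, 0, 0, 0, 0, 0, 0.25], [0.3, 0, 0, 0, 0, 0, 0.25], [0.4, 0, 0, 0, 0, 0, 0.25], [0.4, 0, 0, 0, 0, 0, 0.25]]]}}

```text
time_s: 7.58
tool_pos: [523.9, 34.2, 161.8]
eef_rot: [0.595, 0.804, -0.002, 0.002]
force: [1.4, -10.9, 3.8]
finger_gap: 25.7
grasp_force: 30.0
```

Emit:
{"op": "move_arm", "data": {"steps": [[[0.1, 0, 0, 0, 0, 0, 0.25], [0.2, 0, 0, 0, 0, 0, 0.25], [0.3, 0, 0, 0, 0, 0, 0.25], [0.3, 0, 0, 0, 0, 0, 0.25], [0.3, 0, 0, 0, 0, 0, 0.25]]]}}

```text
time_s: 8.2
tool_pos: [523.6, 35.2, 161.8]
eef_rot: [0.595, 0.804, -0.002, 0.003]
force: [1.8, -15.9, 2.6]
finger_gap: 25.7
grasp_force: 30.1
```

Emit:
{"op": "move_arm", "data": {"steps": [[[0.05, 0, 0, 0, 0, 0, 0.25], [0.1, 0, 0, 0, 0, 0, 0.25], [0.1, 0, 0, 0, 0, 0, 0.25], [0.1, 0, 0, 0, 0, 0, 0.25]]]}}

```text
time_s: 8.7
tool_pos: [523.5, 35.4, 161.8]
eef_rot: [0.595, 0.803, -0.002, 0.004]
force: [2.3, -16.7, 2.1]
finger_gap: 25.5
grasp_force: 30.1
```

```bash
cat > s.py <<'E'
from h import *
a=cv2.imread("pics/top1.png",0);p=ctrl.capture("top");b=cv2.cvtColor(p["color"],cv2.COLOR_BGR2GRAY)
t=a[285:366,232:322]   # panel
# initial px shift -> mm along tube at panel height (depth ~ 830)
(dx,dy),r=cv2.phaseCorrelate(np.float32(t),np.float32(b[285:366,232:322]),cv2.createHanningWindow((90,81),cv2.CV_32F))
f=240/np.tan(np.radians(p["fovy"])/2);print("panel shift px",round(dx,2),round(dy,2),"resp",round(r,2),"mm",round(np.hypot(dx,dy)*810/f,1))
st=ctrl.read_state();print("t",st["time_s"],st["tool_pos"].round(1) if hasattr(st["tool_pos"],'round') else st["tool_pos"],np.round(st["force"],1))
cv2.imwrite("pics/topn.png",p["color"])
E
python3 s.py
```

```text
panel shift px -3.26 1.43 resp 0.97 mm 5.4
t 8.75 [523.5  35.4 161.8] [  2.8 -16.2   2.2]
```

The panel has moved 5.4 mm along with the gripper, so the pads are not slipping. I'll pull a little more.

Emit:
{"op": "move_arm", "data": {"steps": [[[0.05, 0, 0, 0, 0, 0, 0.25], [0.1, 0, 0, 0, 0, 0, 0.25], [0.15, 0, 0, 0, 0, 0, 0.25], [0.15, 0, 0, 0, 0, 0, 0.25]]]}}

```text
time_s: 9.25
tool_pos: [521.3, 42.4, 161.8]
eef_rot: [0.594, 0.805, -0.001, 0.001]
force: [-1.1, -5.3, 4.7]
finger_gap: 25.6
grasp_force: 30.0
```

Wedged and riding, with about 12.5 mm travelled and 5 N of drag. I'll go on quickly to about 30 mm and creep after that.

Emit:
{"op": "move_arm", "data": {"steps": [[[0.2, 0, 0, 0, 0, 0, 0.25], [0.4, 0, 0, 0, 0, 0, 0.25], [0.6, 0, 0, 0, 0, 0, 0.25], [0.8, 0, 0, 0, 0, 0, 0.25], [1.0, 0, 0, 0, 0, 0, 0.25], [1.2, 0, 0, 0, 0, 0, 0.25], [1.4, 0, 0, 0, 0, 0, 0.25], [1.6, 0, 0, 0, 0, 0, 0.25], [1.75, 0, 0, 0, 0, 0, 0.25], [1.8, 0, 0, 0, 0, 0, 0.25]]]}}

```text
time_s: 10.5
tool_pos: [516.1, 58.9, 161.8]
eef_rot: [0.594, 0.804, -0.001, 0.001]
force: [-0.6, -7.9, 4.0]
finger_gap: 25.8
grasp_force: 30.0
```

Emit:
{"op": "move_arm", "data": {"steps": [[[0.05, 0, 0, 0, 0, 0, 0.25], [0.1, 0, 0, 0, 0, 0, 0.25], [0.15, 0, 0, 0, 0, 0, 0.25], [0.2, 0, 0, 0, 0, 0, 0.25], [0.25, 0, 0, 0, 0, 0, 0.25], [0.3, 0, 0, 0, 0, 0, 0.25], [0.35, 0, 0, 0, 0, 0, 0.25], [0.4, 0, 0, 0, 0, 0, 0.25]]]}}

```text
time_s: 11.5
tool_pos: [514.9, 62.6, 161.8]
eef_rot: [0.594, 0.804, -0.001, 0.001]
force: [-0.3, -7.2, 4.7]
finger_gap: 25.7
grasp_force: 30.0
```

Travelled 33.8 mm.

Emit:
{"op": "move_arm", "data": {"steps": [[[0.05, 0, 0, 0, 0, 0, 0.25], [0.1, 0, 0, 0, 0, 0, 0.25], [0.15, 0, 0, 0, 0, 0, 0.25], [0.2, 0, 0, 0, 0, 0, 0.25], [0.25, 0, 0, 0, 0, 0, 0.25], [0.3, 0, 0, 0, 0, 0, 0.25]]]}}

```text
time_s: 12.25
tool_pos: [514.0, 65.5, 161.8]
eef_rot: [0.594, 0.804, -0.001, 0.001]
force: [-0.9, -7.0, 4.5]
finger_gap: 25.3
grasp_force: 30.0
```

Emit:
{"op": "move_arm", "data": {"steps": [[[0.05, 0, 0, 0, 0, 0, 0.25], [0.1, 0, 0, 0, 0, 0, 0.25], [0.15, 0, 0, 0, 0, 0, 0.25], [0.2, 0, 0, 0, 0, 0, 0.25], [0.25, 0, 0, 0, 0, 0, 0.25]]]}}

```text
time_s: 12.88
tool_pos: [513.3, 67.9, 161.8]
eef_rot: [0.594, 0.804, -0.001, 0.001]
force: [-0.9, -7.4, 5.6]
finger_gap: 25.7
grasp_force: 30.0
```

Emit:
{"op": "move_arm", "data": {"steps": [[[0.05, 0, 0, 0, 0, 0, 0.25], [0.1, 0, 0, 0, 0, 0, 0.25], [0.15, 0, 0, 0, 0, 0, 0.25], [0.2, 0, 0, 0, 0, 0, 0.25], [0.25, 0, 0, 0, 0, 0, 0.25], [0.3, 0, 0, 0, 0, 0, 0.25]]]}}

```text
time_s: 13.62
tool_pos: [512.0, 72.0, 161.7]
eef_rot: [0.594, 0.805, -0.001, 0.0]
force: [-2.2, -5.5, 6.7]
finger_gap: 25.6
grasp_force: 30.0
```

The force dropped and the tube jumped ahead to 43.7 mm, possibly the pop. I'll feel for the stop.

Emit:
{"op": "move_arm", "data": {"steps": [[[0.05, 0, 0, 0, 0, 0, 0.25], [0.1, 0, 0, 0, 0, 0, 0.25], [0.15, 0, 0, 0, 0, 0, 0.25], [0.15, 0, 0, 0, 0, 0, 0.25]]]}}

```text
time_s: 14.12
tool_pos: [511.5, 73.5, 161.8]
eef_rot: [0.594, 0.805, -0.001, 0.0]
force: [-2.5, -4.6, 6.0]
finger_gap: 25.5
grasp_force: 30.0
```

Emit:
{"op": "move_arm", "data": {"steps": [[[0.05, 0, 0, 0, 0, 0, 0.25], [0.1, 0, 0, 0, 0, 0, 0.25], [0.1, 0, 0, 0, 0, 0, 0.25]]]}}

```text
time_s: 14.5
tool_pos: [511.4, 73.9, 161.8]
eef_rot: [0.594, 0.805, -0.001, 0.001]
force: [-1.2, -6.3, 5.8]
finger_gap: 25.4
grasp_force: 30.0
```

Emit:
{"op": "move_arm", "data": {"steps": [[[0.05, 0, 0, 0, 0, 0, 0.25], [0.1, 0, 0, 0, 0, 0, 0.25], [0.1, 0, 0, 0, 0, 0, 0.25]]]}}

```text
time_s: 14.88
tool_pos: [511.4, 74.0, 161.8]
eef_rot: [0.594, 0.804, -0.001, 0.001]
force: [-1.6, -7.3, 5.5]
finger_gap: 25.6
grasp_force: 30.0
```

```bash
python3 c.py w4 | head -5; python3 - <<'E'
import cv2
a=cv2.imread("pics/w4.png");cv2.imwrite("pics/w4c.png",cv2.resize(a[180:480,180:500],None,fx=2,fy=2))
E
```

```text
14.875 [511.38908019  74.02323575 161.76298015] toolx [-0.294  0.956 -0.003] tooly [ 0.956  0.294 -0.001] toolz [ 0.    -0.003 -1.   ] [-1.5698537  -7.32526528  5.45403747]
tube_grip 0.88 326 316 [509.9  80.4 194.7] in tool [  6.4   0.4 -33. ]
button_tip 0.66 414 355 [542.3  35.4 182.6] in tool [-46.1  18.2 -20.7]
lamp_head 0.19 244 170 [394.5  10.7   9. ] in tool [ -25.7 -130.2  152.9]
-60 886 [-11.8   1.1  13.9] -11.9 15.0 -31.7
```

View pics/w4c.png

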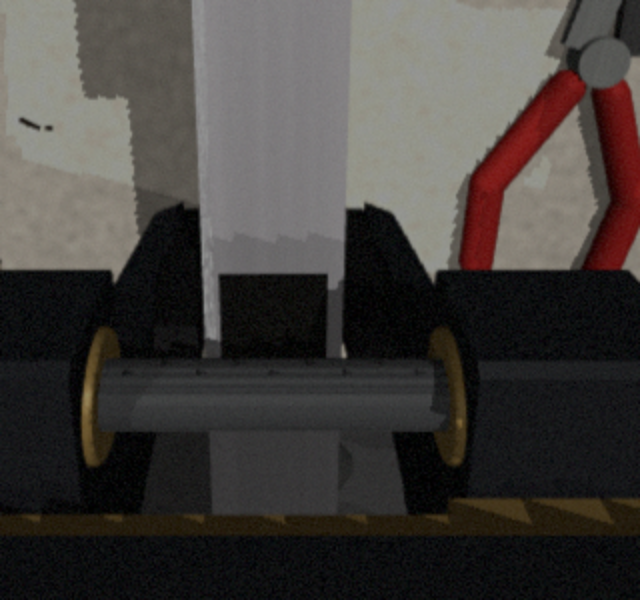

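The crop shows the button protruding again on the right side of the tube at (345,465). Its tip is about 4.5 mm proud and at the same world spot as before. The tube now resists further pull, so it is locked at about 45 mm. I'll relax the pull, open and lift off.

Emit:
{"op": "move_arm", "data": {"steps": [[[-0.1, 0, 0, 0, 0, 0, 0.25], [-0.2, 0, 0, 0, 0, 0, 0.25], [-0.3, 0, 0, 0, 0, 0, 0.25], [-0.3, 0, 0, 0, 0, 0, 0.25], [-0.3, 0, 0, 0, 0, 0, 0.5], [-0.3, 0, 0, 0, 0, 0, 0.7], [-0.3, 0, 0, 0, 0, 0, 0.7], [-0.3, 0, 0, 0, 0, 0, 0.7], [-0.3, 0, -3, 0, 0, 0, 0.7], [-0.3, 0, -7, 0, 0, 0, 0.7], [-0.3, 0, -12, 0, 0, 0, 0.7], [-0.3, 0, -12, 0, 0, 0, 0.7], [-0.3, 0, -12, 0, 0, 0, 0.7]]]}}

```text
time_s: 16.7
tool_pos: [511.6, 73.9, 281.2]
eef_rot: [0.593, 0.805, -0.0, -0.0]
force: [-0.6, -0.6, -1.1]
finger_gap: 61.4
grasp_force: 0.0
```

```bash
python3 c.py w5 | head -4; python3 a.py | grep -v joint; python3 - <<'E'
import cv2
a=cv2.imread("pics/w5.png");cv2.imwrite("pics/w5c.png",cv2.resize(a[180:400,240:400],None,fx=2.7,fy=2.7))
E
```

```text
16.7 [511.58181376  73.8969384  281.2282544 ] toolx [-0.296  0.955  0.   ] tooly [ 0.955  0.296 -0.001] toolz [-0.001  0.    -1.   ] [-0.60011283 -0.60609649 -1.11257337]
tube_grip 0.77 237 318 [512.7  76.7 194.9] in tool [ 2.3  2.  86.3]
button_tip 0.61 292 341 [584.7 -47.6   1.6] in tool [-137.8   34.   279.6]
lamp_head 0.19 189 432 [641.5 117.5  15.8] in tool [  3.1 137.2 265.3]
scene 45.51280356280964 314.6341707675772 226.97239713681134 ['color', 'depth', 'fovy', 'cx', 'cy', 'extrinsics', 'shot'] [[0.342, -0.682, 0.646, 1197.56], [0.94, 0.253, -0.23, -92.901], [-0.006, 0.686, 0.727, 798.783], [0.0, 0.0, 0.0, 1.0]]
tube_grip 0.97 176 267 [526.   66.9 191.6]
button_tip 0.49 191 251 [540.7  35.7 181.3]
button_tip 0.36 201 379 [492.4 290.2  30.8]
lamp_head 0.58 157 342 [485.5 213.7 156.7]
garden_glass 0.77 198 378 [491.  288.3  35.7]
pruner 0.72 295 322 [653.  113.4  14.1]
knife 0.72 211 224 [397.7   5.9  12.9]
top 48.588925699586866 322.75557218060476 248.2387741644892 ['color', 'depth', 'fovy', 'cx', 'cy', 'extrinsics', 'shot'] [[0.023, 0.995, -0.094, 521.118], [-1.0, 0.023, -0.008, 96.275], [-0.006, 0.094, 0.996, 980.568], [0.0, 0.0, 0.0, 1.0]]
lamp_head 0.65 334 248 [466.7 209.6 193.3]
pruner 0.68 231 318 [595.7 107.3 388.4]
```

View pics/w5c.png

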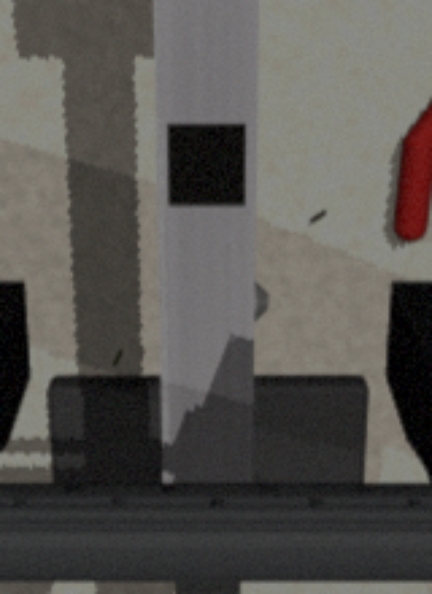

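The crop shows the button's full cone standing out of the tube wall at (262,300), about 45 mm behind the pad. The glass, pruner and knife have not moved, so I'll hand the job in.

```bash
python3 -c "
from plant import ctrl
print(ctrl.finish_job())"
```

```text
the job is handed in; nothing more can be done
None
```

I drew the lamp arm out by one hole, about 45 mm, and the button popped up fully and locked there; the gripper is clear, the glass, pruner and knife were not disturbed, and the job is handed in.

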